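Set the ratchet prop to its fourth click and prove that it holds

TASK

Take the ratchet prop by its yellow head and raise it from fully down by exactly four clicks of the spring pawl, so that the pawl ends up home in the deep fourth notch, then let the column down onto the pawl and let go. Then prove that it holds: press straight down on the black rubber pad on top with about 15 N, never as much as 28 N, for about a second, and back off. Leave the tools around it where they lie.

Things in the scene. Friction and masses are not known exactly. Their poses are not given: they have to be found in the camera images.
- stand: fixed red foot and housing of the ratchet prop, foot plate 110 x 124 mm, housing 49 mm wide, its top (a dark steel collar) 118 mm above the bench. Origin: centre of the underside on the bench, on the column's axis; z up; -x is the side with the pawl, y is across the narrow faces of the head.
- grip (a point): place to grip on the yellow head, on the column's axis, 14 mm below the head's top and 26 mm above its underside. The head is 40 mm along the stand's x and 36 mm along its y (grip it across y), 40 mm tall. Fully down, as it starts, its underside is 4 mm above the housing's top and this point is 148 mm above the bench.
- column: toothed steel column that carries the head; with head and pad about 0.4 kg (varies). Slides straight up in the fixed housing, 0 to 72 mm. Origin as the stand's when fully down. Notches are 11 mm apart, smooth above the first. The pawl's block is clamped at another height each time: the first click comes after 5 to 25 mm of lift. Let go, the column drops back to the last notch passed.
- pad_top (a point): centre of the top face of the black rubber pad, 28 mm diameter, 10 mm above the yellow head (172 mm above the bench when fully down, rises with the column).
- pad: the black rubber pad on top of the head, origin on the axis 13 mm below its top. It is stiff: it gives 1 mm for every 10 N of push.
- pawl (a joint): brass spring pawl on the stand's -x side, slide in m, growing outward: about 0 home in the deep fourth notch, 0.003 in other notches, 0.0066 on the smooth column and on tooth crests. Its spring moves it; leave its knob alone. Lifting takes 4 to 14 N: the pull grows by 2 to 5 N while the pawl climbs a tooth (more out of the fourth notch) and drops suddenly by 4 N or more at each click.
- pliers_red: long-nose pliers with red grips lying flat, 49 x 172 x 11 mm, origin at the centre of the underside; a bystander.
- glue_tin: small white tin, 67 mm diameter, 59 mm high, origin at the centre of the underside; a bystander.
- marker: black marker pen lying, 133 mm long, 15 mm thick, origin at the centre of the underside; a bystander.

How it is judged:
By the outcome, as a careful person would: the job done as asked, in the order asked, and still so for the second after the job is handed in, with the robot touching nothing.
It also fails if it takes over 72 s, if anything falls off the work surface, if the arm or the gripper's body presses on something with over 40 N, if the wrist force passes 120 N, or if a joint passes its speed limit or range.

ROBOT

A 7-joint arm with a two-finger parallel gripper is mounted at the origin on a cart in front of the work surface, level with it; the furniture and walls round the work are solid. World frame = base frame: x ahead of the robot, y to its left, z up, the work surface at z = 0. Lengths are in m, angles in degrees, forces in N, time in s.
With the tool pointing down it reaches from about 0.425 to 0.875 m from the base axis. Payload 4.7 kg.
Tool frame: the origin (TCP) lies on the centre line of the jaws, within the pads' length; the fingertips stand 11 mm ahead of it and the grasp point (between the pads) lies 8 mm behind it; z points along the fingers, y is the direction in which the jaws open and shut (so a half turn about z gives the same grasp; the last joint's range is limited). The gripper opens to 87 mm and grips with 3 to 60 N. Pads are 19 mm wide; open, the fingers measure 117 mm over their backs; the gripper's body (75 mm by 190 mm) begins 51 mm behind the grasp point.
Start: joints at [-72.875, 18.392, -4.016, 83.108, 1.295, 78.541, -3.26], TCP at [0.183, 0.624, 0.234] pointing down, gripper open.
Joint ranges: [-163.93, 163.93], [-17.29, 119.83], [-79.2, 71.16], [3.27, 140.29], [-89.18, 269.18], [5.43, 117.66], [-154.24, 154.24]. Speed limits (degrees/s): [147.25, 147.25, 180, 180, 180, 180, 180].

INTERFACE

Orientations are given as [roll, pitch, yaw] about the fixed x, y, z axes, in that order (R = Rz(yaw) Ry(pitch) Rx(roll)).
In Python, from cell import env gives the robot as it stands.
- The arm moves only by the tool servo_tool, never from a script. Its argument "moves" is text: rows parted by semicolons, each of 7 numbers parted by spaces: the shift along the tool's x, y, z as a fraction of full scale, then the turn, a rotation vector about the tool's x, y, z as a fraction of full scale, then the gripper's target within -1 to 1 (shut at 1, half-way at 0, fully open at -1). A call has 1 to 20 rows; each row shifts and turns the pose as measured when the row begins, along the tool's axes as they then stand; what a row does not reach is not made up. Full scale, the value 1, is 1000 mm for a shift and 0.5 rad for a turn. A row lasts 1/12 s, in which the tool goes at most 41.7 mm and 7.16 degrees, less where a joint would pass 70% of its speed; a pose out of reach is approached as far as the arm can. A call with a number of a shift or a turn outside -1 to 1 is refused whole. A call with a gripper value outside its range is refused whole. The fingers move at their own pace and stop on an object; "squeeze" is the grip in N (left out, the last holds). Time passes only in rows, so rows that do not move let the fingers close. It gives the time, the measured TCP pose, the force and the opening at its end, in the units of the state.
- env.get_obs(): the state, without advancing time (a new reading comes with each control period).
- env.read_camera(name): name is "scene" or "top" or "wrist"; returns a dict with "img" (400x640x3 uint8, red, green, blue), "range_z" (400x640 float32, m along the optical axis (not along the pixel's ray), 0 where there is no reading), "mtx" (3x3 intrinsics, pixels), "k1" (the pictures are not rectified: a ray, as slopes to the right and down, at radius r is drawn at 1 + k1 r^2 times it, then the intrinsics apply), "T" (4x4, takes a point from camera to world coordinates); the wrist camera has in their place "hand_eye" (4x4, takes a point from camera to tool coordinates, whose origin is the TCP and whose axes are the flange's). Camera axes: x right, y up, looking along -z (the intrinsics and any distortion apply to the point x, -y, -z); pixel columns grow to the right and rows downward; lengths in m; the calibration is good to about 2 mm. A picture is of the moment at which its call begins: read the wrist's pose just before it.
- env.sign_off(): hands the job in, once; it reports no verdict.
The state is a dict: "time_s": time; "qpos": joint angles; "joint_velocities": joint speeds; "effort": joint torques, N m; "tool_pos": TCP position; "tool_rot": TCP orientation; "force": force on the tool from outside, world axes, zero at the start; "wrist_torque": the same for the moment, N m; "grip_width": finger opening in m.
Only numpy, scipy, OpenCV 4.12 (cv2) and the standard library are available. Lean on these libraries where they do the work, as an engineer would, in place of code of your own. Each camera call takes 0.05 s, during which the arm holds its last target.

## Working session

There is one attempt and no reset: what is moved stays moved. The work goes in short steps, Python scripts to look and compute and a tool call to move; the robot and the scene stay as the last step left them, time stands still between calls to the robot, and variables do not carry over. Pictures are saved under pics/ and viewed, and the job is handed in when it is done.

Besides the shell and the picture viewer there is one more tool, called after "Request:" in YAML: its name, and indented under it one key for each argument. servo_tool: Moves the arm, as the interface text tells. Its arguments: {"type":"object","properties":{"moves":{"type":"string"},"squeeze":{"type":"number"}},"required":["moves"]}

```bash
ls; mkdir -p pics; python3 - <<'E'
from cell import env
import cv2
o=env.get_obs();print(o)
for n in("scene","top"):
    c=env.read_camera(n);cv2.imwrite(f"pics/{n}0.png",c["img"][:,:,::-1]);print(n,c["mtx"],c["k1"],c["T"])
E
```

```text
pics
{'time_s': 0.0, 'qpos': array([-72.87415525,  18.44090085,  -4.01489894,  83.1739433 ,
         1.29424999,  78.54185463,  -3.25759016]), 'joint_velocities': array([-1.51323691e-02,  2.05562722e-02,  4.10522598e-02, -7.01359746e-05,
        1.56617603e-02, -9.04985870e-02, -8.97251087e-02]), 'effort': array([ 6.76573363e-04, -4.91301906e+01, -4.03652675e-01, -3.12525272e+01,
       -6.38778205e-02,  4.42644081e-02,  2.23811849e-04]), 'tool_pos': array([0.18252964, 0.62328974, 0.23244895]), 'tool_rot': array([-1.79888500e+02,  5.20960754e-03,  1.63685549e+02]), 'force': array([ 1.17234929e-01,  5.27216977e-04, -6.49323055e-01]), 'wrist_torque': array([ 0.00236886,  0.0149568 , -0.02637503]), 'grip_width': 0.08723291856804366}
scene [[398.85968689   0.         322.77652357]
 [  0.         398.85968689 199.44604567]
 [  0.           0.           1.        ]] -0.008296702025263806 [[ 0.87563768  0.34799672 -0.33489841  0.30444545]
 [-0.48267229  0.60625682 -0.6320444  -0.43348481]
 [-0.01691493  0.71508808  0.69882968  0.767568  ]
 [ 0.          0.          0.          1.        ]]
top [[493.91877729   0.         309.71480807]
 [  0.         493.91877729 194.74942626]
 [  0.           0.           1.        ]] -0.034222047342890624 [[ 0.00641885  0.99535673 -0.09604052  0.53409437]
 [-0.99967865  0.00874259  0.02379424  0.16760401]
 [ 0.0245234   0.09585692  0.99509299  1.04773561]
 [ 0.          0.          0.          1.        ]]
```

View pics/scene0.png

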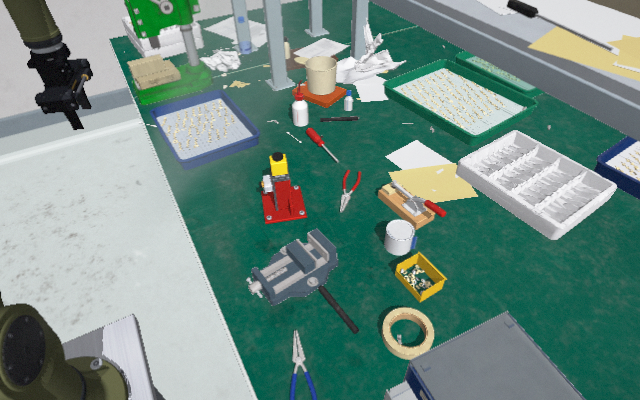

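View pics/top0.png

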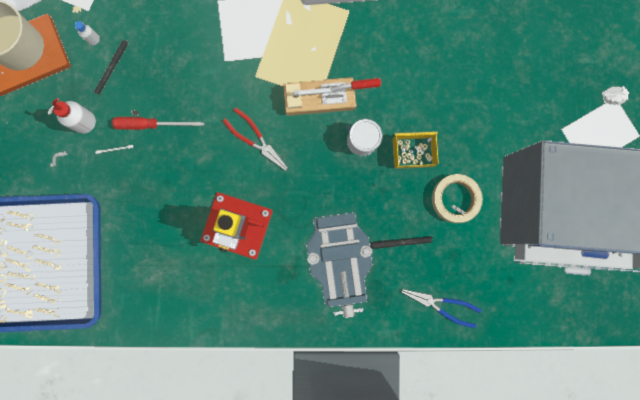

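The top view shows the stand at about (237,226), with the yellow head and black pad at about (228,222) and the pawl side toward the bottom of the image (225,242). Next I'll measure these.

```bash
cat > h.py <<'E'
import numpy as np,cv2
from cell import env
def cloud(c,T=None):
    T=c["T"] if T is None else T
    h,w=c["range_z"].shape
    u,v=np.meshgrid(np.arange(w),np.arange(h))
    k=np.array([c["k1"],0,0,0,0.])
    p=cv2.undistortPoints(np.stack([u.ravel(),v.ravel()],1).astype(np.float64)[:,None],c["mtx"],k)[:,0].reshape(h,w,2)
    z=c["range_z"]
    P=np.stack([p[...,0]*z,-p[...,1]*z,-z,np.ones_like(z)],-1)
    return (P@T.T)[...,:3]
E
python3 - <<'E'
from h import *
for n in("top","scene"):
    c=env.read_camera(n);P=cloud(c);hsv=cv2.cvtColor(c["img"],cv2.COLOR_RGB2HSV)
    H,S,V=[hsv[...,i].astype(int) for i in range(3)]
    box=np.zeros(H.shape,bool)
    if n=="top": box[185:265,195:280]=1
    else: box[145:225,255:310]=1
    ok=box&(c["range_z"]>0)
    red=ok&((H<8)|(H>172))&(S>150)&(V>60)&(P[...,2]<.03)
    yel=ok&(H>20)&(H<35)&(S>150)
    pad=ok&(V<60)&(P[...,2]>.155)
    for nm,m in(("red",red),("yel",yel),("pad",pad)):
        q=P[m];print(n,nm,len(q),q.mean(0),np.median(q,0),q.min(0),q.max(0))
    q=P[pad];print("padrect",cv2.minAreaRect(q[:,:2].astype(np.float32)))
    t=yel&(P[...,2]>.155);q=P[t];print("yeltop",len(q),np.median(q,0),cv2.minAreaRect(q[:,:2].astype(np.float32)*1000))
    q=P[red];print("foot",cv2.minAreaRect(q[:,:2].astype(np.float32)*1000),np.median(q[:,2]))
    x0,x1,y0,y1=(195,280,185,265) if n=="top" else (255,310,145,225)
    cv2.imwrite(f"pics/{n}_c.png",cv2.resize(c["img"][y0:y1,x0:x1,::-1],None,fx=7,fy=7,interpolation=cv2.INTER_NEAREST))
E
```

```text
top red 1620 [0.57273892 0.28611931 0.00936522] [0.57563161 0.2756454  0.00933624] [0.50077268 0.22397042 0.00127299] [0.63658198 0.36919282 0.02874407]
top yel 319 [0.56819872 0.29340208 0.15876094] [0.56727995 0.28984407 0.16106056] [0.54626997 0.27501477 0.11530811] [0.59110092 0.32276156 0.17383433]
top pad 6 [0.56981629 0.30062096 0.17119997] [0.57067553 0.30123069 0.17117537] [0.56180204 0.29307308 0.16940041] [0.57615126 0.30504326 0.17286042]
padrect ((0.5708703994750977, 0.30046990513801575), (0.00777785386890173, 0.016428763046860695), 60.858619689941406)
yeltop 273 [0.56889926 0.29356782 0.16138188] ((569.110107421875, 296.88031005859375), (35.61497116088867, 39.65717315673828), 72.23530578613281)
foot ((569.0433959960938, 296.9432373046875), (123.18255615234375, 108.100341796875), 72.57432556152344) 0.009336239665275636
scene red 929 [0.56113678 0.27821829 0.01064143] [0.55457444 0.2723804  0.01005753] [0.49821809 0.22026586 0.00134296] [0.63461465 0.36637492 0.02993944]
scene yel 281 [0.56523372 0.28581006 0.1451003 ] [0.56291557 0.28056842 0.14965687] [5.22385304e-01 2.71512434e-01 3.51544106e-04] [0.66473793 0.49016727 0.16831758]
scene pad 70 [0.56749891 0.29223    0.17143641] [0.56748382 0.29129974 0.17196747] [0.55536998 0.28089526 0.16403994] [0.5793815  0.30821242 0.17430526]
padrect ((0.5677052140235901, 0.29542529582977295), (0.028118804097175598, 0.022660305723547935), 80.2575454711914)
yeltop 113 [0.56262546 0.28346155 0.16131212] ((567.0685424804688, 291.60595703125), (34.427005767822266, 40.04155731201172), 70.99908447265625)
foot ((570.1614990234375, 300.924072265625), (141.59149169921875, 109.90906524658203), 72.61931610107422) 0.010057532565442395
```

```bash
python3 - <<'E'
from h import *
for n in("top","scene"):
    c=env.read_camera(n);P=cloud(c);ok=c["range_z"]>0
    a=np.array([.183,.623]);b=np.array([.569,.297]);d=(b-a)/np.linalg.norm(b-a)
    q=P[ok]; s=(q[:,:2]-a)@d; t=(q[:,:2]-a)@np.array([-d[1],d[0]])
    m=(abs(t)<.16)&(q[:,2]>.08)
    for s0 in np.arange(-.1,.7,.05):
        k=m&(s>=s0)&(s<s0+.05)
        if k.any(): print(n,round(s0,2),k.sum(),q[k,2].max().round(3),np.median(t[k]).round(3))
o=env.get_obs();c=env.read_camera("wrist");cv2.imwrite("pics/w0.png",c["img"][:,:,::-1]);print(c["hand_eye"],c["mtx"])
E
```

```text
top 0.45 513 0.175 -0.012
top 0.5 492 0.176 -0.008
scene -0.05 890 0.515 -0.03
scene 0.0 4046 0.515 -0.031
scene 0.05 324 0.394 -0.067
scene 0.45 306 0.174 -0.023
scene 0.5 505 0.174 -0.018
[[ 3.69141871e-04  9.63599566e-01  2.67349473e-01  7.30946567e-02]
 [ 9.99999911e-01 -3.00516920e-04 -2.97602474e-04 -8.36463219e-04]
 [-2.06426574e-04  2.67349559e-01 -9.63599590e-01 -1.50103241e-01]
 [ 0.00000000e+00  0.00000000e+00  0.00000000e+00  1.00000000e+00]] [[307.09033775   0.         315.86984719]
 [  0.         307.09033775 198.42659041]
 [  0.           0.           1.        ]]
```

View pics/top_c.png

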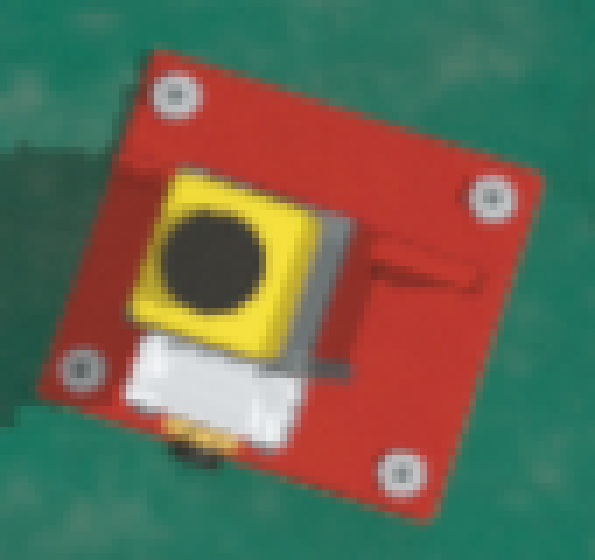

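View pics/scene_c.png

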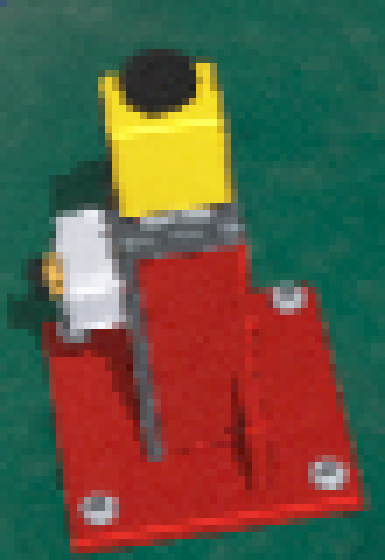

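Request:
servo_tool:
  moves: "-.0366 -.0162 0 0 0 0 -1;-.0366 -.0162 0 0 0 0 -1;-.0366 -.0162 0 0 0 0 -1;-.0366 -.0162 0 0 0 0 -1;-.0366 -.0162 0 0 0 0 -1;-.0366 -.0162 0 0 0 0 -1;-.0366 -.0162 0 0 0 0 -1;-.0366 -.0162 0 0 0 0 -1;-.0366 -.0162 0 0 0 0 -1;-.0366 -.0162 0 0 0 0 -1;0 0 0 0 0 0 -1"

```text
time_s: 1.27
tool_pos: [0.4973, 0.3585, 0.2308]
tool_rot: [179.9, -0.1, 164.4]
force: [0.8, -1.8, -0.4]
grip_width: 0.087
```

Request:
servo_tool:
  moves: "-.036 -.017 0 0 0 0.03 -1;-.035 -.016 0 0 0 0.03 -1;-.014 -.007 0 0 0 0 -1;0 0 0 0 0 0 -1;0 0 0 0 0 0 -1"

```text
time_s: 1.68
tool_pos: [0.5638, 0.2988, 0.2303]
tool_rot: [179.9, -0.1, 162.3]
force: [-0.7, 1.2, 0.3]
grip_width: 0.0872
```

```bash
cat >> h.py <<'E'
from scipy.spatial.transform import Rotation as R
def wrist():
    o=env.get_obs();c=env.read_camera("wrist")
    T=np.eye(4);T[:3,:3]=R.from_euler("xyz",o["tool_rot"],degrees=True).as_matrix();T[:3,3]=o["tool_pos"]
    return o,c,cloud(c,T@c["hand_eye"])
E
python3 - <<'E'
from h import *
o,c,P=wrist();print(o["tool_pos"],o["tool_rot"],o["force"])
cv2.imwrite("pics/w1.png",c["img"][:,:,::-1])
hsv=cv2.cvtColor(c["img"],cv2.COLOR_RGB2HSV)
H,S,V=[hsv[...,i].astype(int) for i in range(3)];ok=(c["range_z"]>0)&(np.hypot(P[...,0]-.569,P[...,1]-.297)<.1)
t=ok&(H>20)&(H<35)&(S>150)&(P[...,2]>.156);q=P[t];print("yeltop",len(q),np.median(q,0),cv2.minAreaRect(q[:,:2].astype(np.float32)*1000))
t=ok&(V<70)&(P[...,2]>.166)&(P[...,2]<.18);q=P[t];print("pad",len(q),q.mean(0),cv2.minAreaRect(q[:,:2].astype(np.float32)*1000))
q=P[ok&((H<8)|(H>172))&(S>150)&(P[...,2]<.02)];print("foot",cv2.minAreaRect(q[:,:2].astype(np.float32)*1000),np.median(q[:,2]))
E
```

```text
[0.56383809 0.29875258 0.23034936] [ 1.79908312e+02 -8.26142002e-02  1.62270444e+02] [-0.7204849   1.19590841  0.32732876]
yeltop 7189 [0.55204414 0.32901855 0.31440706] ((562.4216918945312, 312.73724365234375), (125.84014129638672, 62.463375091552734), 72.42475891113281)
pad 962 [0.56801094 0.29599765 0.17083984] ((568.7052612304688, 295.648681640625), (24.91876792907715, 26.019487380981445), 80.722412109375)
foot ((569.2549438476562, 295.9801025390625), (124.73353576660156, 109.00457763671875), 72.38545227050781) 0.008894410031039218
```

View pics/w1.png

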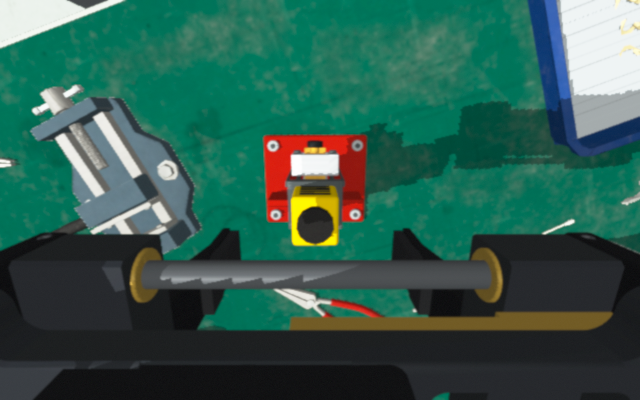

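The pad sits at pixel (315,225), centred between the jaws. I put the column axis at about (0.569, 0.2963) with yaw at about 162.4. Descending.

Request:
servo_tool:
  moves: "-.004 -.001 .02 0 0 0 -1;-.002 0 .025 0 0 0 -1;0 0 .025 0 0 0 -1;0 0 0 0 0 0 -1;0 0 0 0 0 0 -1"

```text
time_s: 2.15
tool_pos: [0.5631, 0.3074, 0.161]
tool_rot: [179.5, -0.2, 163.1]
force: [-0.1, 0.2, -0.1]
grip_width: 0.0866
```

```bash
cat > o.py <<'E'
from h import *
o=env.get_obs()
for k in("time_s","tool_pos","tool_rot","force","grip_width","qpos","joint_velocities"):print(k,np.round(o[k],4))
p=np.array([.569,.2963,.140])-o["tool_pos"]
print("err tool frame",R.from_euler("xyz",o["tool_rot"],degrees=True).as_matrix().T@p)
E
python3 o.py
```

```text
time_s 2.15
tool_pos [0.5631 0.3074 0.161 ]
tool_rot [ 1.794937e+02 -1.793000e-01  1.630790e+02]
force [-0.0836  0.1655 -0.0701]
grip_width 0.0866
qpos [-40.2858  19.5849  11.9157  90.4743  -4.731   70.154   45.6286]
joint_velocities [-1.4217  0.9598 -0.9772  2.5327 -0.3425 -0.1927 -0.2692]
err tool frame [-0.00897737 -0.00904896  0.02090431]
```

Request:
servo_tool:
  moves: "-.009 -.009 0 0.01 0 0.02 -1;0 0 0 0 0 0 -1;0 0 0 0 0 0 -1"

```text
time_s: 2.4
tool_pos: [0.5681, 0.2993, 0.1641]
tool_rot: [179.6, -0.2, 162.8]
force: [-0.9, 0.7, 0.2]
grip_width: 0.0872
```

```bash
python3 o.py
```

```text
time_s 2.4
tool_pos [0.5681 0.2993 0.1641]
tool_rot [ 1.796273e+02 -1.573000e-01  1.627781e+02]
force [-0.8536  0.7364  0.2288]
grip_width 0.0872
qpos [-39.7442  19.6037  12.2468  90.1119  -4.7234  70.6033  46.1503]
joint_velocities [ 0.9334 -0.7538  1.0257 -1.0167  1.466   0.5629  0.0521]
err tool frame [-0.00184692 -0.00277658  0.02405871]
```

Request:
servo_tool:
  moves: "-.002 -.003 .012 0.01 0 0.01 -1;0 0 .01 0 0 0 -1;0 0 0 0 0 0 -1;0 0 0 0 0 0 -1"

```text
time_s: 2.73
tool_pos: [0.5712, 0.2959, 0.1434]
tool_rot: [179.7, 0.1, 162.4]
force: [-0.0, -0.7, 0.7]
grip_width: 0.0871
```

```bash
python3 o.py
```

```text
time_s 2.7333
tool_pos [0.5712 0.2959 0.1434]
tool_rot [1.796995e+02 7.320000e-02 1.623932e+02]
force [-0.0364 -0.708   0.6579]
grip_width 0.0871
qpos [-39.5114  20.566   12.3268  91.3263  -4.7984  68.3459  46.1988]
joint_velocities [ 0.1578  0.8478 -0.1078  1.0109 -0.1224 -0.575  -0.0388]
err tool frame [ 0.0022714  -0.00029996  0.00343241]
```

Request:
servo_tool:
  moves: ".002 0 .003 0 0 0 -1;0 0 0 0 0 0 0;0 0 0 0 0 0 0.3;0 0 0 0 0 0 0.3"
  squeeze: 40

```text
time_s: 3.07
tool_pos: [0.5688, 0.2965, 0.1396]
tool_rot: [179.7, 0.0, 162.4]
force: [-0.1, -0.5, 0.2]
grip_width: 0.0747
```

```bash
python3 o.py
```

```text
time_s 3.0667
tool_pos [0.5688 0.2965 0.1396]
tool_rot [1.797358e+02 2.540000e-02 1.623853e+02]
force [-0.1377 -0.5194  0.2225]
grip_width 0.0747
qpos [-39.6302  20.5668  12.2636  91.7808  -4.7973  67.9461  46.0477]
joint_velocities [ 0.0891 -0.1642 -0.1201 -0.2502 -0.0928 -0.0135  0.0064]
err tool frame [-0.00021301 -0.00012607 -0.00039159]
```

Well centred. Closing.

Request:
servo_tool:
  moves: "0 0 0 0 0 0 1;0 0 0 0 0 0 1;0 0 0 0 0 0 1;0 0 0 0 0 0 1;0 0 0 0 0 0 1;0 0 0 0 0 0 1;0 0 0 0 0 0 1;0 0 0 0 0 0 1"
  squeeze: 40

```text
time_s: 3.73
tool_pos: [0.569, 0.2964, 0.1404]
tool_rot: [179.7, 0.1, 162.4]
force: [-0.0, 0.1, 0.2]
grip_width: 0.0356
```

```bash
python3 o.py
```

```text
time_s 3.7333
tool_pos [0.569  0.2964 0.1404]
tool_rot [1.797359e+02 6.470000e-02 1.624169e+02]
force [-0.008   0.0917  0.2019]
grip_width 0.0356
qpos [-39.6362  20.5251  12.2713  91.7405  -4.7591  67.9994  46.0631]
joint_velocities [-0.0398 -0.0316  0.0616  0.0383 -0.0536 -0.0464  0.0743]
err tool frame [ 1.04203523e-05 -8.98594585e-05  4.04185193e-04]
```

Request:
servo_tool:
  moves: "0 0 -.003 0 0 0 1"

```text
time_s: 3.82
tool_pos: [0.569, 0.2964, 0.1423]
tool_rot: [179.8, 0.1, 162.4]
force: [4.0, -0.2, -8.0]
grip_width: 0.0357
```

Request:
servo_tool:
  moves: "0 0 -.003 0 0 0 1"

```text
time_s: 3.9
tool_pos: [0.569, 0.2964, 0.1444]
tool_rot: [179.8, 0.1, 162.4]
force: [1.6, 0.3, -7.0]
grip_width: 0.0357
```

Request:
servo_tool:
  moves: "0 0 -.003 0 0 0 1"

```text
time_s: 3.98
tool_pos: [0.569, 0.2964, 0.1466]
tool_rot: [179.8, 0.0, 162.4]
force: [2.8, 0.5, -6.4]
grip_width: 0.0357
```

Request:
servo_tool:
  moves: "0 0 -.002 0 0 0 1"

```text
time_s: 4.07
tool_pos: [0.569, 0.2964, 0.1484]
tool_rot: [179.8, 0.0, 162.4]
force: [2.2, 0.3, -3.5]
grip_width: 0.0357
```

Request:
servo_tool:
  moves: "0 0 -.002 0 0 0 1"

```text
time_s: 4.15
tool_pos: [0.569, 0.2964, 0.1505]
tool_rot: [179.8, 0.0, 162.4]
force: [2.3, 1.3, -7.3]
grip_width: 0.0354
```

Request:
servo_tool:
  moves: "0 0 -.002 0 0 0 1"

```text
time_s: 4.23
tool_pos: [0.569, 0.2964, 0.1524]
tool_rot: [179.8, 0.0, 162.4]
force: [3.2, 1.4, -11.5]
grip_width: 0.0358
```

Request:
servo_tool:
  moves: "0 0 -.002 0 0 0 1"

```text
time_s: 4.32
tool_pos: [0.569, 0.2964, 0.1539]
tool_rot: [179.8, 0.0, 162.4]
force: [3.8, 2.1, -11.2]
grip_width: 0.0358
```

Request:
servo_tool:
  moves: "0 0 -.002 0 0 0 1"

```text
time_s: 4.4
tool_pos: [0.569, 0.2964, 0.1554]
tool_rot: [179.8, 0.0, 162.4]
force: [2.9, 1.6, -9.1]
grip_width: 0.0355
```

Request:
servo_tool:
  moves: "0 0 -.002 0 0 0 1"

```text
time_s: 4.48
tool_pos: [0.569, 0.2964, 0.1571]
tool_rot: [179.8, 0.0, 162.4]
force: [2.3, 1.7, -9.7]
grip_width: 0.036
```

Request:
servo_tool:
  moves: "0 0 -.002 0 0 0 1"

```text
time_s: 4.57
tool_pos: [0.569, 0.2964, 0.1589]
tool_rot: [179.8, 0.0, 162.4]
force: [3.2, 2.2, -7.6]
grip_width: 0.0356
```

Request:
servo_tool:
  moves: "0 0 -.002 0 0 0 1"

```text
time_s: 4.65
tool_pos: [0.569, 0.2964, 0.1613]
tool_rot: [179.8, 0.0, 162.4]
force: [0.5, 0.4, -5.8]
grip_width: 0.0354
```

Request:
servo_tool:
  moves: "0 0 -.002 0 0 0 1"

```text
time_s: 4.73
tool_pos: [0.569, 0.2964, 0.1637]
tool_rot: [179.8, 0.0, 162.4]
force: [4.0, 1.7, -8.7]
grip_width: 0.0355
```

Request:
servo_tool:
  moves: "0 0 -.002 0 0 0 1"

```text
time_s: 4.82
tool_pos: [0.569, 0.2964, 0.1657]
tool_rot: [179.8, 0.0, 162.4]
force: [3.0, 2.1, -9.5]
grip_width: 0.0355
```

Request:
servo_tool:
  moves: "0 0 -.002 0 0 0 1"

```text
time_s: 4.9
tool_pos: [0.569, 0.2964, 0.1677]
tool_rot: [179.8, 0.0, 162.4]
force: [4.2, 1.1, -9.0]
grip_width: 0.0358
```

Request:
servo_tool:
  moves: "0 0 -.002 0 0 0 1"

```text
time_s: 4.98
tool_pos: [0.569, 0.2964, 0.1697]
tool_rot: [179.8, 0.0, 162.4]
force: [3.0, 1.4, -8.8]
grip_width: 0.0359
```

Request:
servo_tool:
  moves: "0 0 -.002 0 0 0 1"

```text
time_s: 5.07
tool_pos: [0.569, 0.2964, 0.1721]
tool_rot: [179.8, 0.0, 162.4]
force: [1.9, 0.7, -5.9]
grip_width: 0.0357
```

Request:
servo_tool:
  moves: "0 0 -.001 0 0 0 1"

```text
time_s: 5.15
tool_pos: [0.569, 0.2964, 0.1739]
tool_rot: [179.8, 0.0, 162.4]
force: [1.4, 0.3, -6.3]
grip_width: 0.0355
```

```bash
cat > pic.py <<'E'
from h import *
import sys
n=sys.argv[1]
o=env.get_obs();print(o["tool_pos"],o["force"])
for k in("wrist","top","scene"):
    c=env.read_camera(k);I=c["img"][:,:,::-1]
    np.savez(f"/tmp/{n}_{k}.npz",**{a:c[a] for a in c})
    if k=="wrist": I=cv2.resize(I[0:300,220:420],None,fx=2,fy=2,interpolation=cv2.INTER_CUBIC) ; a=I
    elif k=="top": b=cv2.resize(I[205:265,200:260],(390,390),interpolation=cv2.INTER_CUBIC)
cv2.imwrite(f"pics/{n}_w.png",a);cv2.imwrite(f"pics/{n}_t.png",b)
E
python3 pic.py n3
```

```text
[0.56898684 0.29640767 0.17387208] [ 1.40862173  0.29825486 -6.29642363]
```

View pics/n3_w.png

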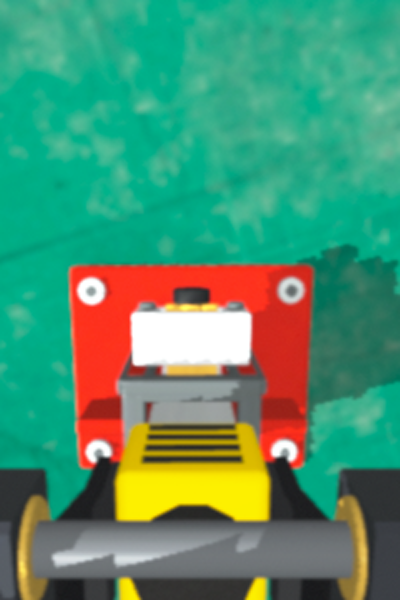

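The wrist view shows the black knob at crop (192,296) behind the white block, and it can be measured. Continuing toward the expected fourth click, at z of about 0.182.

Request:
servo_tool:
  moves: "0 0 -.002 0 0 0 1"

```text
time_s: 5.38
tool_pos: [0.5689, 0.2964, 0.1753]
tool_rot: [179.8, 0.0, 162.4]
force: [4.2, 3.3, -9.2]
grip_width: 0.0357
```

Request:
servo_tool:
  moves: "0 0 -.002 0 0 0 1"

```text
time_s: 5.47
tool_pos: [0.569, 0.2964, 0.177]
tool_rot: [179.8, 0.0, 162.4]
force: [4.2, 2.2, -9.1]
grip_width: 0.0359
```

Request:
servo_tool:
  moves: "0 0 -.002 0 0 0 1"

```text
time_s: 5.55
tool_pos: [0.569, 0.2964, 0.1786]
tool_rot: [179.8, 0.0, 162.4]
force: [4.8, 1.8, -8.7]
grip_width: 0.0358
```

Request:
servo_tool:
  moves: "0 0 -.002 0 0 0 1"

```text
time_s: 5.63
tool_pos: [0.5689, 0.2964, 0.1803]
tool_rot: [179.9, 0.0, 162.4]
force: [4.4, 1.4, -9.6]
grip_width: 0.0358
```

```bash
cat > knob.py <<'E'
from h import *
# knob position along stand -x
o,c,P=wrist()
d=np.array([np.cos(np.radians(162.4)),np.sin(np.radians(162.4))])
q=P-np.array([.569,.2963,0]); s=q[...,:2]@d; t=q[...,0]*-d[1]+q[...,1]*d[0]
V=c["img"].max(-1).astype(int); hsv=cv2.cvtColor(c["img"],cv2.COLOR_RGB2HSV)
g=(c["range_z"]>0)&(abs(t)<.012)&(s>.03)&(s<.09)&(P[...,2]>.03)
m=g&(V<70)
b=g&(hsv[...,0]>12)&(hsv[...,0]<30)&(hsv[...,1]>100)&(V>70)
w=g&(V>190)&(hsv[...,1]<40)
print("z",o["tool_pos"][2],"F",o["force"][2])
for n,k in(("knob",m),("brass",b),("block",w)):
    if k.any():
        ys=np.where(k)[0];print(n,k.sum(),"s mean/min/max mm",(s[k].mean()*1000).round(2),(s[k].min()*1000).round(1),(s[k].max()*1000).round(1),"z",P[k][:,2].mean().round(4),"row",ys.mean().round(2),ys.min())
E
python3 knob.py; python3 pic.py n3b
```

```text
z 0.18033958436242173 F -9.606487894391032
knob 83 s mean/min/max mm 47.4 32.3 53.4 z 0.1259 row 167.96 140
brass 196 s mean/min/max mm 42.92 32.4 48.5 z 0.116 row 169.33 146
block 556 s mean/min/max mm 36.14 30.0 42.4 z 0.1056 row 169.94 153
[0.56895785 0.2963659  0.18090093] [ 3.05157001  1.34268272 -7.63572178]
```

Request:
servo_tool:
  moves: "0 0 -.0015 0 0 0 1"

```text
time_s: 5.92
tool_pos: [0.569, 0.2964, 0.1825]
tool_rot: [179.8, 0.0, 162.4]
force: [2.5, 1.8, -1.9]
grip_width: 0.0358
```

Request:
servo_tool:
  moves: "0 0 -.0015 0 0 0 1"

```text
time_s: 6.0
tool_pos: [0.569, 0.2964, 0.1848]
tool_rot: [179.8, 0.0, 162.4]
force: [1.5, 1.6, -4.4]
grip_width: 0.0357
```

Request:
servo_tool:
  moves: "0 0 -.001 0 0 0 1"

```text
time_s: 6.08
tool_pos: [0.5689, 0.2964, 0.1856]
tool_rot: [179.8, 0.0, 162.4]
force: [5.1, 2.4, -15.3]
grip_width: 0.0356
```

```bash
python3 knob.py; python3 pic.py n4
```

```text
z 0.18555734058275355 F -15.320212278963204
knob 83 s mean/min/max mm 42.03 32.4 47.6 z 0.139 row 181.19 147
brass 33 s mean/min/max mm 32.84 31.8 33.7 z 0.2559 row 260.0 260
block 540 s mean/min/max mm 36.23 30.0 42.5 z 0.1074 row 170.02 152
[0.5689192  0.29639329 0.18536214] [ 2.68459944  1.68297232 -8.54754801]
```

View pics/n4_w.png

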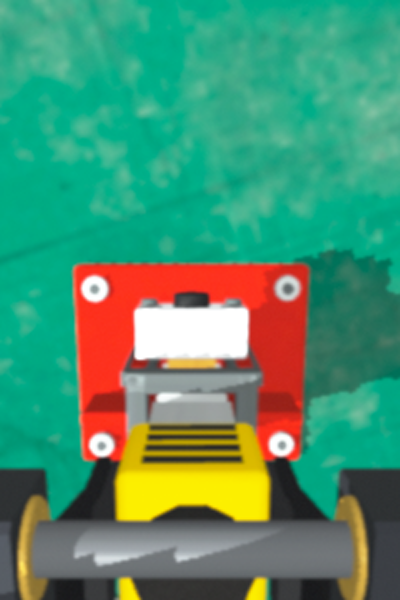

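View pics/n3b_w.png

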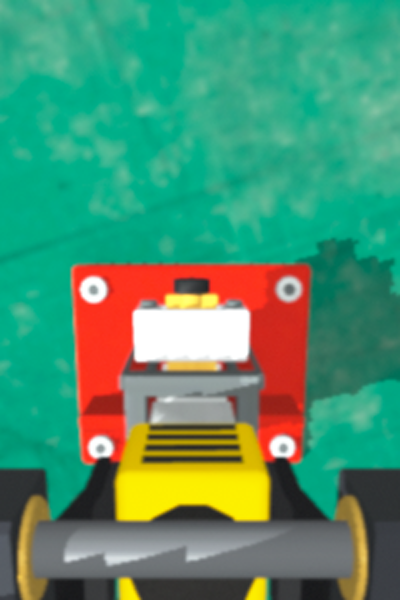

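The fourth click is clear: force fell to -1.9 N, then rose to -15 N. The knob moved in about 6 mm and the brass is hidden, so the pawl is home in the deep notch. Letting the column down onto it.

Request:
servo_tool:
  moves: "0 0 .001 0 0 0 1;0 0 .001 0 0 0 1"

```text
time_s: 6.45
tool_pos: [0.569, 0.2964, 0.1844]
tool_rot: [179.8, 0.0, 162.4]
force: [1.1, 0.9, -4.5]
grip_width: 0.0357
```

Request:
servo_tool:
  moves: "0 0 .001 0 0 0 1"

```text
time_s: 6.53
tool_pos: [0.569, 0.2964, 0.184]
tool_rot: [179.8, 0.0, 162.4]
force: [2.1, 0.1, -4.2]
grip_width: 0.0357
```

Request:
servo_tool:
  moves: "0 0 .001 0 0 0 1;0 0 .001 0 0 0 1"

```text
time_s: 6.7
tool_pos: [0.569, 0.2964, 0.1831]
tool_rot: [179.8, 0.1, 162.4]
force: [1.1, 1.3, 0.7]
grip_width: 0.036
```

Request:
servo_tool:
  moves: "0 0 .001 0 0 0 1"

```text
time_s: 6.78
tool_pos: [0.569, 0.2964, 0.1831]
tool_rot: [179.8, 0.1, 162.4]
force: [0.0, 0.0, 1.1]
grip_width: 0.0358
```

Request:
servo_tool:
  moves: "0 0 .001 0 0 0 1"

```text
time_s: 6.87
tool_pos: [0.569, 0.2964, 0.1831]
tool_rot: [179.7, 0.1, 162.4]
force: [-0.6, -0.8, 1.1]
grip_width: 0.0358
```

Request:
servo_tool:
  moves: "0 0 0 0 0 0 -1;0 0 0 0 0 0 -1;0 0 0 0 0 0 -1;0 0 0 0 0 0 -1;0 0 0 0 0 0 -1;0 0 0 0 0 0 -1;0 0 0 0 0 0 -1"

```text
time_s: 7.45
tool_pos: [0.5689, 0.2963, 0.1851]
tool_rot: [179.7, 0.1, 162.4]
force: [-0.1, 1.0, -0.5]
grip_width: 0.0743
```

```bash
sed -i 's/\.140\])/.230])/' o.py; python3 o.py; python3 knob.py
```

```text
time_s 7.45
tool_pos [0.5689 0.2963 0.1851]
tool_rot [1.796832e+02 8.730000e-02 1.623909e+02]
force [-0.0682  0.9881 -0.4904]
grip_width 0.0743
qpos [-39.826   18.6082  12.5121  88.9417  -4.3211  72.6212  45.7147]
joint_velocities [ 0.0019  0.0272 -0.0151  0.0444  0.0198  0.0675 -0.0341]
err tool frame [-0.00016844  0.00033176 -0.04493381]
z 0.18506483947205515 F -0.4904354186376644
knob 85 s mean/min/max mm 42.6 32.5 47.6 z 0.1319 row 176.52 147
brass 30 s mean/min/max mm 32.93 32.4 33.4 z 0.2554 row 260.0 260
block 530 s mean/min/max mm 36.51 30.0 42.5 z 0.1013 row 165.74 152
```

Request:
servo_tool:
  moves: "0 0 -.015 0 0 0 -1;0 0 -.02 0 0 0 -1;0 0 -.02 0 0 0 -1;0 0 -.02 0 0 0 -1;0 0 -.01 0 0 0 -1;0 0 0 0 0 0 1;0 0 0 0 0 0 1;0 0 0 0 0 0 1;0 0 0 0 0 0 1;0 0 0 0 0 0 1;0 0 0 0 0 0 1;0 0 0 0 0 0 1;0 0 0 0 0 0 1;0 0 0 0 0 0 1;0 0 0 0 0 0 1"

```text
time_s: 8.75
tool_pos: [0.5652, 0.2942, 0.2642]
tool_rot: [-179.7, -0.5, 162.4]
force: [-0.7, 0.2, 0.3]
grip_width: 0.0283
```

```bash
python3 o.py; cat > pad.py <<'E'
from h import *
for n in("scene","top"):
    c=env.read_camera(n);P=cloud(c);V=c["img"].max(-1)
    m=(c["range_z"]>0)&(np.hypot(P[...,0]-.569,P[...,1]-.2963)<.02)&(V<60)&(P[...,2]>.15)&(P[...,2]<.23)
    print(n,m.sum(),P[m].mean(0) if m.any() else 0,np.percentile(P[m][:,2],[10,50,90]) if m.any() else 0)
E
python3 pad.py;python3 pic.py rel
```

```text
time_s 8.75
tool_pos [0.5652 0.2942 0.2642]
tool_rot [-179.6718   -0.4624  162.3831]
force [-0.7246  0.1827  0.29  ]
grip_width 0.0283
qpos [-40.0255  16.5369  12.874   82.4771  -3.7706  81.9568  45.2813]
joint_velocities [ 0.0098  0.1377  0.026   0.0599 -0.0754 -0.1061 -0.1233]
err tool frame [-0.00320591  0.00337173  0.03415677]
scene 74 [0.56738736 0.2922372  0.21408564] [0.21156478 0.21444357 0.21569358]
top 0 0 0
[0.56528696 0.29419397 0.26432237] [ 0.59172207 -0.64524511  0.62286069]
```

View pics/rel_w.png

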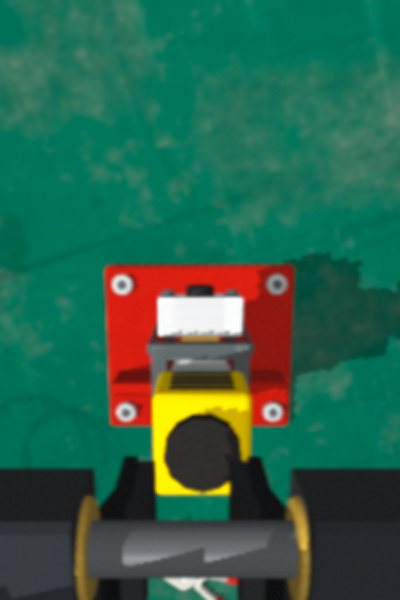

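The pad top is at z of about 0.2145, so the column holds at +42.7 mm, and the brass is still hidden. Centring over the pad and finishing the close.

Request:
servo_tool:
  moves: "-.003 .003 0.005 0 0 0 1;0 0 .008 0 0 0 1;0 0 .006 0 0 0 1;0 0 0 0 0 0 1;0 0 0 0 0 0 1;0 0 0 0 0 0 1;0 0 0 0 0 0 1"

```text
time_s: 9.58
tool_pos: [0.5691, 0.2961, 0.2425]
tool_rot: [-179.6, -0.5, 162.4]
force: [0.6, 1.5, -0.5]
grip_width: 0.0008
```

```bash
sed -i 's/\.230\])/.226])/' o.py; python3 o.py
```

```text
time_s 9.5833
tool_pos [0.5691 0.2961 0.2425]
tool_rot [-179.6388   -0.4876  162.3761]
force [ 0.5619  1.5159 -0.5489]
grip_width 0.0008
qpos [-39.9079  17.5702  12.8065  83.6501  -3.9921  79.8162  45.4448]
joint_velocities [ 0.0647  0.0447  0.034   0.1484  0.0028 -0.0462 -0.0622]
err tool frame [1.72646850e-05 2.19925016e-04 1.65066507e-02]
```

Request:
servo_tool:
  moves: "0 0 .006 0 0 0 1;0 0 .005 0 0 0 1;0 0 0 0 0 0 1;0 0 0 0 0 0 1"

```text
time_s: 9.92
tool_pos: [0.5691, 0.2962, 0.2309]
tool_rot: [-179.7, -0.5, 162.4]
force: [-0.0, -0.2, 0.1]
grip_width: 0.0004
```

Request:
servo_tool:
  moves: "0 0 .002 0 0 0 1"

```text
time_s: 10.0
tool_pos: [0.5692, 0.2963, 0.2291]
tool_rot: [-179.7, -0.4, 162.4]
force: [0.7, 0.1, 0.5]
grip_width: 0.0005
```

Request:
servo_tool:
  moves: "0 0 .0015 0 0 0 1"

```text
time_s: 10.08
tool_pos: [0.5692, 0.2963, 0.2274]
tool_rot: [-179.7, -0.4, 162.4]
force: [0.2, 0.3, -0.1]
grip_width: 0.0003
```

Request:
servo_tool:
  moves: "0 0 .001 0 0 0 1"

```text
time_s: 10.17
tool_pos: [0.5692, 0.2963, 0.2262]
tool_rot: [-179.7, -0.4, 162.4]
force: [-0.2, 0.2, -0.4]
grip_width: 0.0006
```

Request:
servo_tool:
  moves: "0 0 .001 0 0 0 1"

```text
time_s: 10.25
tool_pos: [0.5692, 0.2963, 0.2256]
tool_rot: [-179.7, -0.4, 162.4]
force: [-1.0, -0.8, 4.6]
grip_width: 0.0003
```

Request:
servo_tool:
  moves: "0 0 .001 0 0 0 1"

```text
time_s: 10.33
tool_pos: [0.5692, 0.2963, 0.2255]
tool_rot: [-179.7, -0.4, 162.4]
force: [-1.9, -1.1, 5.2]
grip_width: 0.0003
```

Request:
servo_tool:
  moves: "0 0 .002 0 0 0 1"

```text
time_s: 10.42
tool_pos: [0.5693, 0.2963, 0.225]
tool_rot: [-179.8, -0.4, 162.4]
force: [-3.5, -2.2, 9.0]
grip_width: 0.0008
```

Request:
servo_tool:
  moves: "0 0 .0025 0 0 0 1"

```text
time_s: 10.5
tool_pos: [0.5693, 0.2963, 0.2247]
tool_rot: [-179.8, -0.4, 162.4]
force: [-4.6, -1.4, 11.9]
grip_width: 0.0006
```

Request:
servo_tool:
  moves: ".0005 0 .003 0 0 0 1"

```text
time_s: 10.58
tool_pos: [0.5692, 0.2963, 0.2245]
tool_rot: [-179.9, -0.3, 162.4]
force: [-2.6, -3.0, 13.2]
grip_width: 0.0006
```

Request:
servo_tool:
  moves: ".0005 0 .003 0 0 0 1;.0005 0 .003 0 0 0 1"

```text
time_s: 10.75
tool_pos: [0.5692, 0.2962, 0.2247]
tool_rot: [179.8, -0.1, 162.3]
force: [-2.4, -2.4, 11.4]
grip_width: 0.0002
```

Request:
servo_tool:
  moves: "0 0 .004 0 0 0 1;0 0 .004 0 0 0 1"

```text
time_s: 10.92
tool_pos: [0.5692, 0.2962, 0.224]
tool_rot: [179.6, 0.0, 162.3]
force: [-6.6, -3.5, 16.4]
grip_width: 0.0004
```

Request:
servo_tool:
  moves: ".0003 0 .004 0 0 0 1;.0003 0 .004 0 0 0 1"

```text
time_s: 11.08
tool_pos: [0.5691, 0.2962, 0.2242]
tool_rot: [179.4, 0.2, 162.3]
force: [-5.0, -2.8, 15.3]
grip_width: 0.0003
```

Request:
servo_tool:
  moves: ".0005 0.0002 .004 .003 -.003 0 1;.0005 0.0002 .004 .003 -.003 0 1;.0005 0.0002 .004 .003 -.003 0 1;.0005 0.0002 .004 .003 -.003 0 1"

```text
time_s: 11.42
tool_pos: [0.569, 0.2962, 0.2242]
tool_rot: [179.2, 0.9, 162.2]
force: [-6.0, -2.6, 14.7]
grip_width: 0.0004
```

Request:
servo_tool:
  moves: ".0005 0.0002 .004 .003 -.003 0 1;.0005 0.0002 .004 .003 -.003 0 1;.0005 0.0002 .004 .003 -.003 0 1"

```text
time_s: 11.67
tool_pos: [0.5689, 0.2962, 0.2243]
tool_rot: [179.2, 1.5, 162.1]
force: [-5.2, -3.3, 15.2]
grip_width: 0.0005
```

Request:
servo_tool:
  moves: ".0005 0.0002 .004 .003 -.003 0 1;.0005 0.0002 .004 .003 -.003 0 1;.0005 0.0002 .004 .003 -.003 0 1"

```text
time_s: 11.92
tool_pos: [0.5688, 0.2962, 0.2243]
tool_rot: [179.1, 2.0, 162.0]
force: [-6.2, -4.3, 15.6]
grip_width: 0.0008
```

Request:
servo_tool:
  moves: ".0005 0.0002 .004 .003 -.003 0 1;.0005 0.0002 .004 .003 -.003 0 1"

```text
time_s: 12.08
tool_pos: [0.5687, 0.2963, 0.2243]
tool_rot: [179.1, 2.3, 162.0]
force: [-5.5, -4.2, 15.4]
grip_width: 0.0004
```

Held at about 15 N for roughly 1.2 s without yielding. Backing off.

Request:
servo_tool:
  moves: "0 0 -.004 0 0 0 1;0 0 -.01 0 0 0 1;0 0 -.02 0 0 0 1;0 0 -.03 0 0 0 1;0 0 -.03 0 0 0 1;0 0 -.02 0 0 0 1;0 0 0 0 0 0 1;0 0 0 0 0 0 1;0 0 0 0 0 0 1"

```text
time_s: 12.83
tool_pos: [0.5633, 0.2957, 0.3457]
tool_rot: [178.9, 2.4, 162.0]
force: [0.3, 0.2, -0.8]
grip_width: 0.0003
```

```bash
python3 o.py; python3 pad.py;python3 pic.py fin; python3 - <<'E'
import numpy as np,cv2
d=np.load("/tmp/fin_scene.npz");cv2.imwrite("pics/fin_s.png",d["img"][:,:,::-1])
E
```

```text
time_s 12.8333
tool_pos [0.5633 0.2957 0.3457]
tool_rot [178.9483   2.4125 161.9649]
force [ 0.2735  0.2123 -0.7712]
grip_width 0.0003
qpos [-41.2836  13.2395  13.1076  77.3617  -1.9493  87.3096  43.4616]
joint_velocities [ 0.0068  0.3714 -0.0021  0.8035 -0.0171 -0.3036 -0.0024]
err tool frame [-2.26398366e-04  9.64508020e-05  1.19852221e-01]
scene 74 [0.56727911 0.29193099 0.21431703] [0.21177012 0.21457796 0.21603573]
top 0 0 0
[0.56282243 0.29548478 0.34440987] [-0.25083162 -0.11192374 -0.7119966 ]
```

View pics/fin_w.png

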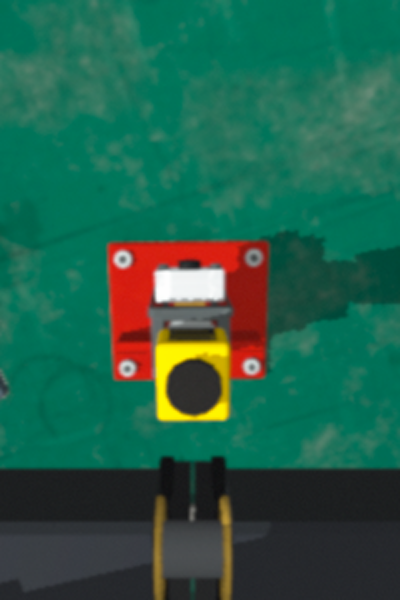

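View pics/fin_s.png

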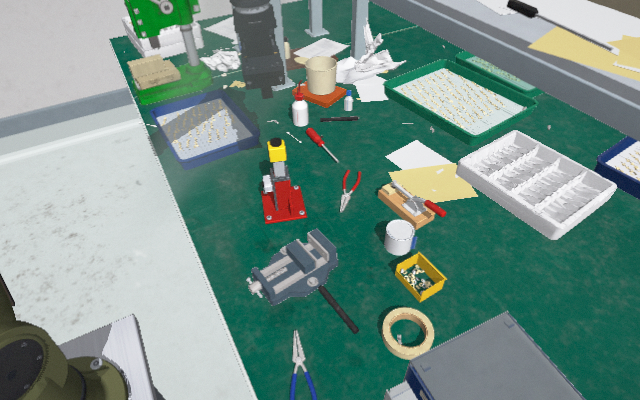

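The column is still raised, with the pad at (277,143) in the scene view. The pawl is home, the bystanders haven't moved, and the robot is clear of everything. Handing in.

```bash
python3 -c "
from cell import env
print(env.sign_off())"
```

```text
the job is handed in; nothing more can be done
None
```

The column is up four clicks with the pawl home in the deep fourth notch. It held when I pressed on the pad. I handed the job in at about 13 s of the 72 s allowed.

- **Lifting:** I gripped the head across y and raised it. The pull dropped at lifts of about 8, 20, 31 and 42 mm. The individual drops for clicks 1–3 were noisy because I only had one force reading per step, but the 11 mm spacing fits. The fourth click was unmistakable: the pull fell to 2 N and then rose to 15 N. The wrist camera showed the knob moving in about 6 mm with the brass hidden.
- **Setting down:** I lowered the column until the load went to zero at 42.7 mm of lift, then opened the gripper.
- **Press test:** With the jaws shut, I pressed on the pad at 14.7–16.4 N for about 1.2 s; the highest reading was 16.4 N. There was also a sideways force of up to about 7.5 N, and the tool tilted about 2°, so the push was not perfectly straight down.
- **Final checks:** The pad top measured 0.214 m both before and after the press, so nothing slipped. The pawl is still home, the pliers, tin and marker look undisturbed in the scene picture, and the robot was clear of everything at hand-in.

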